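# Check two telescope brake levers

## Task

Check the two telescope brake handles standing on the bench, the one with the long lever first and then the one with the short lever: with the backs of the fingers, press the lever in towards its grip bar until it stops of its own accord short of the bar, hold it there for about a second, and let it spring fully out again before going on. Push on the levers only, without gripping them or touching the grip bars, press gently enough that the heavy stands stay where they are, and leave everything else on the bench undisturbed.

Things in the scene. Friction and masses are not known exactly. Their poses are not given: they have to be found in the camera images.
- stand_long: Bench stand with the LONG lever: loose 5 kg steel plate 160 x 190 x 22 mm, two posts, a horizontal black grip bar and an aluminium hand lever. Origin: centre of the plate's underside. y runs along the grip bar, x points from the bar to the lever's side (roughly away from the robot), z up. Held by friction only: some 30 N of sideways push at lever height shifts it.
- grip_long: The black grip bar of that stand: 210 mm long, 26 mm diameter (32 mm at the end collars), along its own y axis; origin at its middle, 100 mm above the table; axes parallel to the stand's. Highest point of the whole stand 116 mm above the table.
- lever_long (a joint): Long lever's angle about its vertical pivot (32 mm in x, -85 mm in y from the stand's origin): 0 = fully out, 0.3 rad = pressed in to its stop, parallel to the bar with a gap of 14 mm left. It springs back by itself; the push needed at the blade's origin grows from 2.2 to 6.6 N at the stop.
- blade_long: Blade of the long lever: flat aluminium bar 150 mm long from the pivot, 10 mm thick, 20 mm high, 21 mm ball at its tip. Origin on its OUTER face (away from the grip bar), 95 mm from the pivot, at mid-height, 100 mm above the table: a good place to push. y runs from pivot to tip, x points outward from the bar (press along -x), z up. When out, it is splayed 0.3 rad from the bar.
- stand_short: Bench stand with the SHORT lever: loose 5 kg steel plate 160 x 190 x 22 mm, two posts, a horizontal black grip bar and an aluminium hand lever. Origin: centre of the plate's underside. y runs along the grip bar, x points from the bar to the lever's side (roughly away from the robot), z up. Held by friction only: some 30 N of sideways push at lever height shifts it.
- grip_short: The black grip bar of that stand: 210 mm long, 26 mm diameter (32 mm at the end collars), along its own y axis; origin at its middle, 100 mm above the table; axes parallel to the stand's. Highest point of the whole stand 116 mm above the table.
- lever_short (a joint): Short lever's angle about its vertical pivot (32 mm in x, -55 mm in y from the stand's origin): 0 = fully out, 0.4 rad = pressed in to its stop, parallel to the bar with a gap of 14 mm left. It springs back by itself; the push needed at the blade's origin grows from 2.3 to 7.0 N at the stop.
- blade_short: Blade of the short lever: flat aluminium bar 85 mm long from the pivot, 10 mm thick, 20 mm high, 21 mm ball at its tip. Origin on its OUTER face (away from the grip bar), 60 mm from the pivot, at mid-height, 100 mm above the table: a good place to push. y runs from pivot to tip, x points outward from the bar (press along -x), z up. When out, it is splayed 0.4 rad from the bar.
- holder: Bystander: black secondary-mirror holder, 104 mm diameter, 89 mm high, three small knobs on top; origin under its centre.
- fluid: Bystander: white 26 x 42 mm lens-fluid bottle with green cap, 80 mm high; origin under its centre.
- blower: Bystander: black rubber air blower with a red nozzle, lying, about 185 mm long and 60 mm high; nozzle along its +x; origin on the table under the bulb.
- eyepiece: Bystander: black eyepiece standing between the two stands, 40 mm diameter, 62 mm high; origin under its centre.
- driver: Bystander: screwdriver lying on the table along its x axis.
- jar: Bystander: glass jar with steel lid, 54 mm diameter, 60 mm high; origin under its centre.

How it is judged:
By the outcome, as a careful person would: the job done as asked, in the order asked, and still so for the second after the job is handed in, with the robot touching nothing.
It also fails if it takes over 67 s, if anything falls off the work surface, if the arm or the gripper's body presses on something with over 40 N, if the wrist force passes 120 N, or if a joint passes its speed limit or range.

## Robot

A 6-joint arm with a two-finger parallel gripper is mounted at the origin on the work surface. World frame = base frame: x ahead of the robot, y to its left, z up, the work surface at z = 0. Lengths are in mm, angles in rad, forces in N, time in s.
With the tool pointing down it reaches from about 300 to 775 mm from the base axis. Payload 14.6 kg.
Tool frame: the origin (TCP) lies on the centre line of the jaws, within the pads' length; the fingertips stand 19 mm ahead of it and the grasp point (between the pads) is the TCP (bot.tip_reach is the distance from the TCP to the fingertips, in mm); y points along the fingers, x is the direction in which the jaws open and shut, and the axes are right-handed (so a half turn about y gives the same grasp; the last joint's range is limited). The gripper opens to 85 mm and grips with 20 to 120 N. Pads are 22 mm wide; open, the fingers measure 114 mm over their backs; the gripper's body (76 mm by 85 mm) begins 54 mm behind the grasp point. The pads swing forward as they close: fully open they stand 13 mm farther back than shut.
Start: joints at [1.212, 0.3, 1.521, -0, 1.321, -0.067], TCP at [158.22, 526.741, 250.281] pointing down, gripper open.
Joint ranges: [-3.03, 3.03], [-0.79, 2.21], [0.23, 2.52], [-1.04, 4.18], [0, 3.07], [-2.55, 2.55]. Speed limits (rad/s): [2.22, 2.22, 2.57, 3.14, 3.14, 3.14].

## Interface

Orientations are given as a unit quaternion [w, x, y, z].
In Python, from rig import bot gives the robot as it stands. Calls block until the motion is done:
- bot.move_to(position, orientation): joint-space move of the TCP to a pose.
- bot.servo_line(position, attitude=None, speed=150, until_force=None): straight line of the TCP; attitude=None keeps the orientation; speed is the mean speed in mm/s. With until_force (N) it stops when the force on the tool has changed by that much, and returns True; else False.
- bot.move_joints(angles): joint-space move.
- bot.move_gripper(opening, grip_force=None): finger opening in mm; grip_force is the grip in N (None keeps the last); returns when the fingers have stopped.
- bot.dwell(seconds).
- bot.ik(position, orientation): joint angles nearest the present ones, or None.
- bot.read_state(): the state.
- bot.read_camera(name): name is "side" or "top"; returns a dict with "image" (420x560x3 uint8, blue, green, red), "depth" (420x560 float32, mm along the optical axis (not along the pixel's ray), 0 where there is no reading), "fovy" (degrees; the focal length in pixels is half the picture's height over the tangent of half this angle, whatever the lens; pixels are square), "cx", "cy" (the principal point, pixels), "eye" and "attitude" of the camera in the world. Camera axes: x right, y down, z forward; pixel columns grow to the right and rows downward; lengths in mm; the calibration is good to about 2 mm. A picture is of the moment at which its call begins.
A pose or a line that the arm cannot do raises bot.MotionError and nothing moves.
- bot.finish_job(): hands the job in, once; it reports no verdict.
The state is a dict: "clock": time; "joint_positions": joint angles; "qvel": joint speeds; "effort": joint torques, N m; "ee_pos": TCP position; "tool_rot": TCP orientation; "ft_force": force on the tool from outside, world axes, zero at the start; "moment": the same for the moment, N m; "grip_width": finger opening in mm.
Only numpy, scipy, OpenCV 4.12 (cv2) and the standard library are available. Lean on these libraries where they do the work, as an engineer would, in place of code of your own. Each camera call takes 0.05 s, during which the arm holds its last target. There are 200 camera calls.

## Working session

There is one attempt and no reset: what is moved stays moved. The work goes in short steps, each a Python script; the robot and the scene stay as the last script left them, time stands still between calls to the robot, and variables do not carry over. Pictures are saved under pics/ and viewed, about 8 in all and at most 12, crops included, and the job is handed in when it is done.

```bash
mkdir -p pics; ls
python3 - <<'E'
from rig import bot
import cv2,numpy as np,pickle
d={n:bot.read_camera(n) for n in("top","side")}
pickle.dump(d,open("cam0.pkl","wb"))
for n,c in d.items():
    cv2.imwrite(f"pics/{n}0.png",c["image"]);print(n,c["fovy"],c["cx"],c["cy"],c["eye"],c["attitude"])
s=bot.read_state();print(s["tool_rot"],s["clock"],s["grip_width"])
E
```

```text
pics
top 45.2874764186455 279.0124940933714 205.48994177106925 [ 283.0831038    17.45980908 1335.02224106] [ 0.07583873 -0.68785212  0.71776487 -0.07695155]
side 43.87666701126553 280.62829745502506 209.57393289547642 [ 127.16929322 -817.59589114  872.65715025] [-0.4138148   0.87911577 -0.21545433  0.0974279 ]
[-0.56718497  0.56757891  0.42168779 -0.42229705] 0.1 85.69422235391175
```

View pics/top0.png

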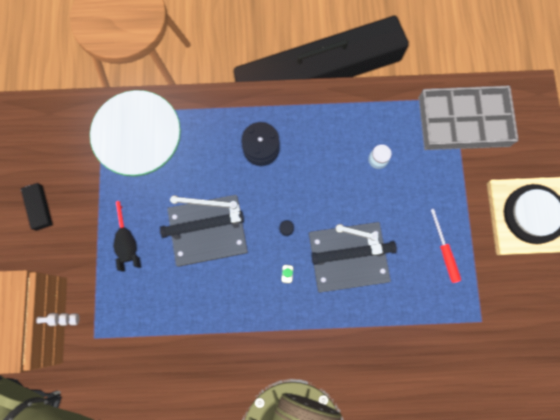

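View pics/side0.png

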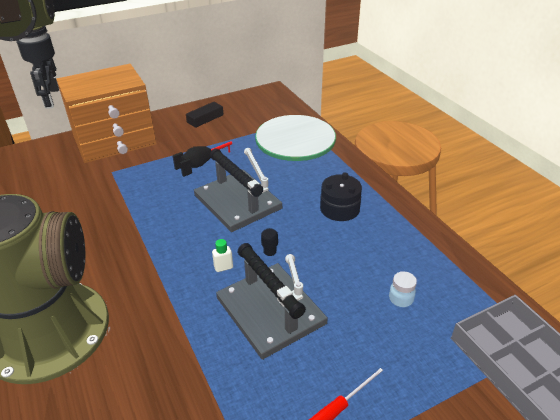

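The top view shows the long stand at about (205,230), with its lever running from the pivot at (235,212) to the tip at (173,199). The short stand is at about (350,257), with its pivot at (375,243) and tip at (340,229). The side view agrees, and the space beyond both levers is free.

```bash
cat > vis.py <<'E'
import numpy as np,cv2
from scipy.spatial.transform import Rotation as R
def rot(q): return R.from_quat([q[1],q[2],q[3],q[0]]).as_matrix()
def onplane(c,px,z):
    """pixels (N,2) cast on the world plane at height z"""
    px=np.atleast_2d(np.asarray(px,float)); f=c["image"].shape[0]/2/np.tan(np.radians(c["fovy"])/2)
    d=np.c_[(px[:,0]-c["cx"])/f,(px[:,1]-c["cy"])/f,np.ones(len(px))]@rot(c["attitude"]).T
    e=np.asarray(c["eye"]); return e+d*((z-e[2])/d[:,2])[:,None]
def height(c):
    h,w=c["depth"].shape; f=h/2/np.tan(np.radians(c["fovy"])/2)
    u,v=np.meshgrid(np.arange(w),np.arange(h)); 
    p=np.stack([(u-c["cx"])/f,(v-c["cy"])/f,np.ones((h,w))],-1)*c["depth"][...,None]
    return p@rot(c["attitude"]).T+np.asarray(c["eye"])
def measure(c,box):
    """blade (bright) and bar (dark) axes in a box u0,v0,u1,v1 of the top view"""
    P=height(c); hsv=cv2.cvtColor(c["image"],cv2.COLOR_BGR2HSV); out={}
    m=np.zeros(P.shape[:2],bool); u0,v0,u1,v1=box; m[v0:v1,u0:u1]=True
    m&=(P[...,2]>80)&(P[...,2]<135)
    for n,mm,z in(("blade",m&(hsv[...,2]>130)&(hsv[...,1]<90),110),("bar",m&(hsv[...,2]<70),113)):
        k,lab,st,_=cv2.connectedComponentsWithStats(mm.astype(np.uint8))
        i=1+np.argmax(st[1:,4]); v,u=np.nonzero(lab==i)
        q=onplane(c,np.c_[u,v],z)[:,:2].astype(np.float32)
        out[n]=(np.c_[u,v],q,cv2.minAreaRect(q))
    return out
E
python3 - <<'E'
import pickle,numpy as np,cv2
from vis import *
d=pickle.load(open("cam0.pkl","rb"));c=d["top"];im=c["image"].copy()
for n,b in(("long",(150,180,255,275)),("short",(300,210,405,300))):
    o=measure(c,b)
    for k,(px,q,r) in o.items():
        im[px[:,1],px[:,0]]=(0,0,255) if k=="blade" else (0,255,0)
        bp=cv2.boxPoints(r);mid=q.mean(0);_,_,vt=np.linalg.svd(q-mid,full_matrices=False);t=(q-mid)@vt[0]
        print(n,k,len(q),"rect",np.round(r[0],1),np.round(r[1],1),"axis deg",np.degrees(np.arctan2(vt[0,1],vt[0,0])).round(1),"ends",(mid+vt[0]*t.min()).round(1),(mid+vt[0]*t.max()).round(1))
    P=height(c);u0,v0,u1,v1=b;m=np.zeros(P.shape[:2],np.uint8);m[v0:v1,u0-5:u1]=((P[v0:v1,u0-5:u1,2]>14))*1
    print("max z",P[v0:v1,u0:u1,2].max())
    hsv=cv2.cvtColor(c["image"],cv2.COLOR_BGR2HSV)
    pm=m.astype(bool)&(P[...,2]<32)&(hsv[...,1]<90);v,u=np.nonzero(pm)
    r=cv2.minAreaRect(onplane(c,np.c_[u,v],22)[:,:2].astype(np.float32));print("plate",np.round(r[0],1),np.round(r[1],1),r[2])
cv2.imwrite("pics/m.png",cv2.resize(im[170:310,140:420],None,fx=2.8,fy=2.8,interpolation=0))
E
```

```text
long blade 509 rect [552.2 193.3] [178.5  53.7] axis deg -105.7 ends [587.9 277.6] [538.6 102.5]
long bar 166 rect [504.4 242. ] [ 22.7 115.9] axis deg 94.2 ends [507.  184.1] [498.5 299.8]
max z 1335.0222410638812
plate [514.8 201.7] [160.2 189.6] 8.716668128967285
short blade 407 rect [ 469.5 -189.9] [127.1  48.2] axis deg -121.9 ends [ 500.6 -133.5] [ 433.4 -241.4]
short bar 224 rect [ 425.6 -146.3] [ 19.3 118.1] axis deg 92.4 ends [ 430.8 -204.9] [426. -87.]
max z 1335.0222410638812
plate [ 428.1 -168.2] [159.4 188.4] 5.7681427001953125
```

View pics/m.png

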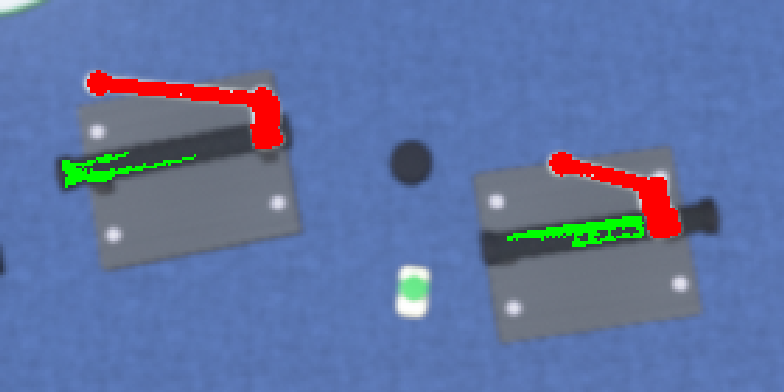

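```bash
cat > arm.py <<'E'
import numpy as np
from scipy.spatial.transform import Rotation as R
S={"long":dict(c=(514.8,201.7),yaw=np.radians(8.72),piv=(32,-85),L=150,s=95,a=.3),
   "short":dict(c=(428.1,-168.2),yaw=np.radians(5.77),piv=(32,-55),L=85,s=58,a=.4)}
def frame(n,th):
    """pivot, blade y (to tip) and outward normal at lever angle th"""
    s=S[n]; y=s["yaw"]; M=np.array([[np.cos(y),-np.sin(y)],[np.sin(y),np.cos(y)]])
    p=np.array(s["c"])+M@s["piv"]; b=y-(s["a"]-th)
    return p,np.array([-np.sin(b),np.cos(b)]),np.array([np.cos(b),np.sin(b)])
def pose(n,th,off,z=100,sg=1):
    """TCP pose: off mm outside the blade's outer face, jaw axis along its normal"""
    p,t,o=frame(n,th); xy=p+t*S[n]["s"]+o*(5+off)
    x=sg*np.array([*o,0]); y=np.array([0,0,-1.]); q=R.from_matrix(np.c_[x,y,np.cross(x,y)]).as_quat()
    return [*xy,z],[q[3],*q[:3]]
E
python3 - <<'E'
import pickle,numpy as np
from vis import *; from arm import *
from rig import bot
d=pickle.load(open("cam0.pkl","rb"));c=d["top"]
for n,b in(("long",(150,180,255,275)),("short",(300,210,405,300))):
    q=onplane(c,measure(c,b)["blade"][0],100)[:,:2]
    p,t,o=frame(n,0);r=q-p;u=r@t;w=r@o
    L=S[n]["L"]
    print(n,"pivot",p.round(1),"tip u max",u.max().round(1),"expect",L+10.5,"ball w mid",(w[u>L-8].max()+w[u>L-8].min())/2)
    k=(u>25)&(u<L-16);print(" blade w slope",np.polyfit(u[k],w[k],1))
    for sg in(1,-1):
        for z,th,off in((230,0,40),(100,0,22),(100,S[n]["a"],14)):
            j=bot.ik(*pose(n,th,off,z,sg));print(sg,z,None if j is None else np.round(j,2))
E
```

```text
long pivot [559.3 122.5] tip u max 160.6 expect 160.5 ball w mid 1.0572528264318448
 blade w slope [0.00440111 0.55090552]
1 230 [ 0.27  0.55  1.22 -0.    1.37  0.42]
1 100 [ 0.28  0.64  1.39 -0.    1.11  0.43]
1 100 [ 0.31  0.58  1.5  -0.    1.07  0.16]
-1 230 None
-1 100 None
-1 100 None
short pivot [ 465.5 -219.7] tip u max 94.4 expect 95.5 ball w mid 0.9147796742122605
 blade w slope [0.0098988  0.51268407]
1 230 [-0.39  0.33  1.53 -0.    1.28 -0.09]
1 100 [-0.39  0.45  1.7  -0.    0.99 -0.1 ]
1 100 [-0.4   0.38  1.79 -0.    0.96 -0.5 ]
-1 230 None
-1 100 None
-1 100 None
```

The plate-derived model agrees with the blade pixels to about 1 mm. Next I press the long lever.

```bash
cat > press.py <<'E'
import sys,cv2,numpy as np
from rig import bot
from arm import *
n=sys.argv[1]; s=S[n]; a=s["a"]
def rep(l):
    st=bot.read_state(); p,t,o=frame(n,a); e=np.array(st["ee_pos"])
    print(l,"t",round(st["clock"],2),"out of closed face",((e[:2]-p-t*s["s"])@o-5).round(2),"along",((e[:2]-p-t*s["s"])@t).round(2),"z",e[2].round(1),"F",np.round(st["ft_force"],2),flush=True)
def line(p,**k): return bot.servo_line(p[0],attitude=p[1],**k)
bot.move_to(*pose(n,0,40,230)); bot.move_gripper(0); rep("above")
line(pose(n,0,40),speed=120); rep("down")
print(line(pose(n,0,21),speed=40,until_force=6)); rep("near")
print(line(pose(n,a-.08,14.5),speed=20,until_force=9)); rep("mostly in")
print(line(pose(n,a,8),speed=5,until_force=4)); rep("stop")
bot.dwell(.55); c=bot.read_camera("side"); bot.dwell(.55); rep("held")
cv2.imwrite(f"pics/{n}_held.png",c["image"])
line(pose(n,0,25),speed=40); rep("released"); line(pose(n,0,40),speed=60)
line(pose(n,0,40,230),speed=150); rep("up")
E
python3 press.py long
```

```text
above t 2.88 out of closed face 66.07 along -17.57 z 230.0 F [-0.91 -0.39 -0.69]
down t 4.11 out of closed face 66.46 along -17.5 z 100.9 F [0.28 0.13 0.61]
False
near t 4.73 out of closed face 47.97 along -11.89 z 100.2 F [-0.19 -0.26 -0.46]
False
mostly in t 6.28 out of closed face 22.14 along -2.53 z 100.1 F [ 5.95 -3.75 -1.34]
True
stop t 7.64 out of closed face 17.25 along -1.79 z 100.1 F [ 8.01  1.08 -0.75]
held t 8.79 out of closed face 17.4 along -1.77 z 100.1 F [ 6.54  0.1  -0.44]
released t 9.86 out of closed face 51.44 along -13.02 z 99.9 F [0.63 0.72 0.21]
up t 11.28 out of closed face 65.72 along -17.55 z 228.9 F [-0.34 -0.04  0.61]
```

View pics/long_held.png

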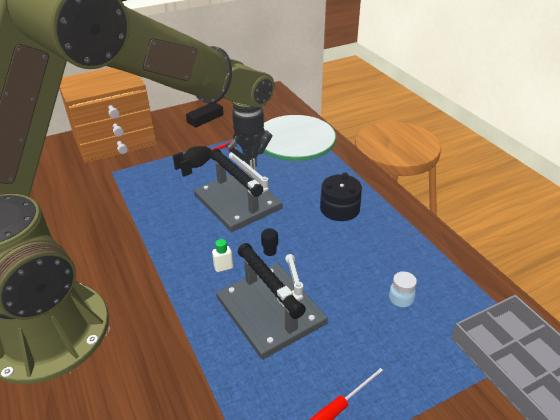

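In the held picture the finger is against the blade and the lever is nearly parallel to the bar. However, the stop trigger was partly a change in sideways friction, and the position is about 2.8 mm short of the nominal one. I'll measure the lever angle in this picture before accepting it.

Run:
```python
import pickle,numpy as np,cv2
from vis import *; from arm import *
d=pickle.load(open("cam0.pkl","rb"));c=d["side"]
def proj(c,X):
    f=210/np.tan(np.radians(c["fovy"])/2);v=(np.atleast_2d(X)-c["eye"])@rot(c["attitude"]);return v[:,:2]/v[:,2:]*f+[c["cx"],c["cy"]]
im=cv2.imread("pics/long_held.png");Z=8
for i,(img,ths) in enumerate(((c["image"],(0,)),(im,(.24,.27,.3)))):
    v=cv2.resize(img[140:200,210:280],None,fx=Z,fy=Z,interpolation=cv2.INTER_CUBIC)
    for th in ths:
        p,t,o=frame("long",th)
        for u in(150,30):
            q=proj(c,[*(p+t*u),110 if u<100 else 100])[0];print(i,th,u,q.round(1))
    cv2.imwrite(f"pics/z{i}.png",v)
a,b=[cv2.imread(f"pics/z{i}.png") for i in(0,1)];cv2.imwrite("pics/z.png",cv2.resize(np.hstack([a,b]),(798,342)))
```

```text
0 0 150 [246.6 151.6]
0 0 30 [259.7 173.2]
1 0.24 150 [234.2 154.9]
1 0.24 30 [257. 174.]
1 0.27 150 [232.7 155.5]
1 0.27 30 [256.7 174.1]
1 0.3 150 [231.2 156. ]
1 0.3 30 [256.4 174.2]
```

View pics/z.png

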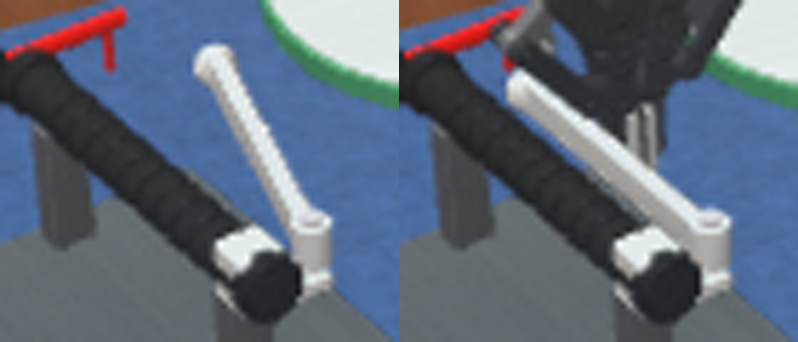

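The ball in the held picture sits at about θ = 0.30 ± 0.015, so the lever was at or within a hair of the stop. The held force of 6.5 N doesn't clearly exceed the spring force, though. There is plenty of time, so I'll repeat the long lever before going on, stepping in until the normal force itself shows the stop.

```bash
python3 - <<'E'
t=open("press.py").read()
i=t.index('print(line(pose(n,a-.08'); j=t.index('bot.dwell(.55)')
t=t[:i]+'''def fn(k=6):
    v=[]
    for _ in range(k): bot.dwell(.02); v.append(bot.read_state()["ft_force"][:2])
    return np.mean(v,0)@frame(n,a)[2]
f0=fn(); line(pose(n,a-.06,17.3),speed=20,until_force=14); rep("mostly in")
for off in np.arange(19.5,12.9,-.4):
    hit=line(pose(n,a,off),speed=8,until_force=8); f=fn()-f0; print(off.round(1),round(f,2),hit,flush=True)
    if f>10.5 or hit: break
rep("stop")
'''+t[j:]
t=t.replace('print(line(pose(n,0,21),speed=40,until_force=6))','line(pose(n,0,21),speed=40,until_force=6)')
open("press.py","w").write(t)
E
python3 press.py long
python3 - <<'E'
from rig import bot
import cv2
from vis import *; from arm import *
c=bot.read_camera("side");cv2.imwrite("pics/side_after_long.png",c["image"])
a=cv2.imread("pics/side0.png");d=cv2.absdiff(a,c["image"])[140:200,210:280].max(2);print("stand region diff px",(d>40).sum())
E
```

```text
above t 11.74 out of closed face 66.06 along -17.54 z 229.9 F [-0.6  -0.1  -0.22]
down t 12.97 out of closed face 66.44 along -17.5 z 100.9 F [ 1.48 -0.65  0.25]
near t 13.6 out of closed face 47.97 along -11.87 z 100.2 F [-0.01 -0.45  0.19]
mostly in t 15.2 out of closed face 23.07 along -2.06 z 100.1 F [ 6.06 -4.37 -0.99]
19.5 6.04 False
19.1 5.9 False
18.7 6.37 False
18.3 5.99 False
17.9 6.42 False
17.5 6.79 False
17.1 6.7 False
16.7 6.84 False
16.3 8.64 False
15.9 11.06 False
stop t 19.07 out of closed face 16.64 along -0.46 z 100.3 F [10.51 -1.22 -2.97]
held t 20.23 out of closed face 16.65 along -0.45 z 100.3 F [11.5  -1.81 -3.52]
released t 21.32 out of closed face 51.48 along -12.99 z 100.0 F [-0.02 -0.18  0.17]
up t 22.74 out of closed face 65.71 along -17.56 z 228.9 F [-0.21 -0.07 -0.44]
stand region diff px 0
```

The stop shows clearly this time: force rises from 6.8 N to 11 N over the last 0.8 mm, and the lever returned with the stand unmoved. Next is the short lever, done the same way.

```bash
python3 press.py short
python3 - <<'E'
from rig import bot
import cv2,pickle,numpy as np
from vis import *; from arm import *
s=bot.read_state();bot.move_joints([1.212,0.3,1.521,0,1.321,-0.067])
d0=pickle.load(open("cam0.pkl","rb"))
for n in("top","side"):
    c=bot.read_camera(n);d=cv2.absdiff(d0[n]["image"],c["image"]).max(2);ys,xs=np.nonzero(d>40)
    print(n,"changed px",len(xs),(xs.min(),xs.max(),ys.min(),ys.max()) if len(xs) else "")
    cv2.imwrite(f"pics/{n}_end.png",c["image"])
print(bot.read_state()["clock"])
E
```

```text
above t 24.48 out of closed face 59.4 along -21.51 z 229.9 F [-1.23  0.51  0.22]
down t 25.72 out of closed face 59.32 along -22.26 z 100.7 F [-0.16  0.15 -0.63]
near t 26.34 out of closed face 41.59 along -14.75 z 100.2 F [ 0.06 -0.9  -0.46]
mostly in t 27.82 out of closed face 21.34 along -1.98 z 100.4 F [ 6.14 -3.63 -1.58]
19.5 5.1 False
19.1 5.32 False
18.7 5.99 False
18.3 5.76 False
17.9 5.59 False
17.5 5.87 False
17.1 6.5 False
16.7 6.29 False
16.3 6.36 False
15.9 6.75 False
15.5 7.41 False
15.1 9.81 False
14.7 12.71 False
stop t 32.52 out of closed face 16.13 along -0.26 z 100.5 F [13.81 -0.19 -3.83]
held t 33.67 out of closed face 16.14 along -0.27 z 100.5 F [13.15 -0.11 -4.24]
released t 34.68 out of closed face 45.04 along -16.15 z 100.0 F [0.22 0.05 0.77]
up t 36.1 out of closed face 58.7 along -21.94 z 229.0 F [ 0.35 -0.24 -0.76]
top changed px 244 (np.int64(23), np.int64(61), np.int64(384), np.int64(406))
side changed px 467 (np.int64(0), np.int64(58), np.int64(12), np.int64(107))
39.0
```

View pics/short_held.png

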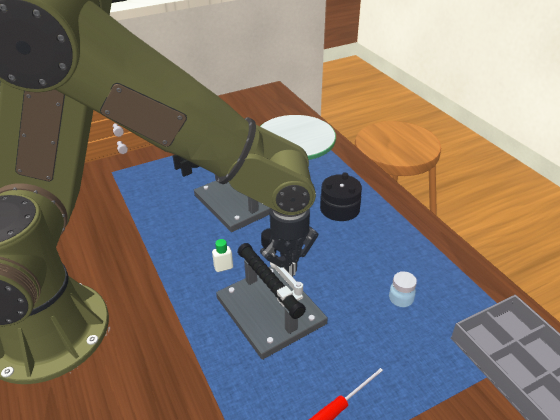

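View pics/top_end.png

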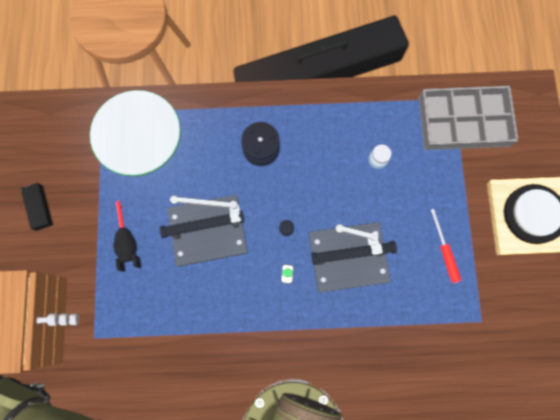

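The short lever is parallel to its bar in the held picture, at about (285,278). In the final top view both levers are out again, with tips at (173,199) and (340,229). The only changed pixels are at the gripper, which is now closed.

```bash
python3 -c "
from rig import bot
bot.finish_job()"
```

```text
the job is handed in; nothing more can be done
```

I pressed both brake levers to their stops with the back of the closed fingers, long lever first and then short. Each was held for about 1.15 s and released until it sprang fully out. I handed the job in at about 39 s.

- **Long lever, pressed twice:** the first press stopped on a change in sideways friction, about 0.6 mm short of the stop (held at about 6.5 N). I repeated it before moving on. The second press showed a clear stop, with force rising from 6.8 to 11 N, held at about 11.5 N.
- **Short lever:** one press with a clear stop, force rising from about 7 to 12.7 N, held at about 13 N.
- **Last checks:** the forces I read stayed well below the 30 N that would shift a stand. Compared with the starting pictures, both final views differ only at the gripper, which is now closed. The stands, bystanders and both levers are back where they were, and the arm is clear of everything.
- **Mismatch:** the stops came with the tool 16–17 mm outside the blade face, where I had assumed 14.5 mm. I put this down to finger thickness and a little give, and did not measure it separately.

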